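Turn the rail blank to the fence and hold the drill guide's index plunger out

ROBOT

A 7-joint arm with a two-finger parallel gripper is mounted at the origin on the work surface. World frame = base frame: x ahead of the robot, y to its left, z up, the work surface at z = 0. Lengths are in mm, angles in rad, forces in N, time in s.
With the tool pointing down it reaches from about 425 to 875 mm from the base axis. Payload 8.4 kg.
Tool frame: the origin (TCP) lies midway between the tips of the shut fingers; the grasp point (between the pads) lies arm.grip_point_offset behind it (arm.grip_point_offset is the distance from the TCP to the grasp point, in mm); z points along the fingers, y is the line along which they close (so a half turn about z gives the same grasp; the last joint's range is limited). The gripper opens to 85 mm and grips with 20 to 120 N. Pads are 22 mm wide; open, the fingers measure 114 mm over their backs; the gripper's body (76 mm by 85 mm) begins 54 mm behind the grasp point. The pads swing forward as they close: fully open they stand 13 mm farther back than shut.
Start: joints at [1.222, 0.333, 0.04, 1.465, -0.013, 1.343, -0.059], TCP at [160.665, -629.802, 231.308] pointing down, gripper open.
Joint ranges: [-2.58, 2.58], [-0.38, 2.09], [-1.3, 1.39], [0.25, 2.4], [-1.5, 4.64], [0.08, 2.09], [-2.65, 2.65]. Speed limits (rad/s): [2.22, 2.22, 2.79, 2.79, 3.14, 3.14, 3.14].

INTERFACE

Orientations are given as a rotation vector (axis times angle).
In Python, from bench import arm gives the robot as it stands. The module is installed in compiled form; this text tells all that it offers.
- The arm moves only by the tool arm_command, never from a script. Its argument "moves" is text: rows parted by semicolons, each of 7 numbers parted by spaces: the turn, a rotation vector about the world's x, y, z in units of 6 degrees (1.0 is 6 degrees), then the shift along the world's x, y, z in units of 25 mm (1.0 is 25 mm), then the opening, from -1 (shut) to 1 (fully open), so that 0 is half open. A call has 1 to 5 rows; each row is the pose to reach, as a shift and turn from the pose commanded when the call began; what a row does not reach only later rows make up. A row lasts 1/12 s, in which the tool goes at most 41.7 mm and 7.16 degrees, less where a joint would pass 70% of its speed; a pose out of reach is approached as far as the arm can. A call with a gripper value outside its range is refused whole. The fingers move at their own pace and stop on an object; the grip force is fixed at half the most. Time passes only in rows, so rows that repeat a pose let the fingers close. It gives the time, the measured TCP pose, the force, the opening and the grip force at its end, in the units of the state.
- arm.get_obs(): the state, without advancing time (a new reading comes with each control period).
- arm.camera(name): name is "scene" or "top" or "wrist"; returns a dict with "frame" (400x640x3 uint8, blue, green, red), "mtx" (3x3 intrinsics, pixels), "dist" ([k1, k2, p1, p2, k3] as OpenCV has them; the pictures are not rectified), "origin" and "rotation" of the camera in the world. Camera axes: x right, y up, looking along -z (the intrinsics and any distortion apply to the point x, -y, -z); pixel columns grow to the right and rows downward; lengths in mm; the calibration is good to about 2 mm. A picture is of the moment at which its call begins. There is no depth.
- arm.finish_job(): hands the job in; it is judged then, once.
The state is a dict: "time_s": time; "q": joint angles; "qvel": joint speeds; "joint_torque": joint torques, N m; "ee_pos": TCP position; "tcp_rot": TCP orientation; "contact_force": force on the tool from outside, world axes, zero at the start; "ft_torque": the same for the moment, N m; "grip_width": finger opening in mm; "gripper_force": force on a finger pad.
Only numpy, scipy, OpenCV 4.12 (cv2) and the standard library are available. Lean on these libraries where they do the work, as an engineer would, in place of code of your own. Each camera call takes 0.05 s, during which the arm holds its last target. There are 200 camera calls.

TASK

The side of the rail blank lying on the drilling jig is done: turn the blank a quarter turn so that its blue end butts flat against the fence, with the blank lying square between the two blue lines, and let go of it. Then grip the red knob of the drill guide, pull its sprung plunger straight up, fully back to its stop, and finish while still holding it there, so that the pin stays clear of its hole and I can slide the guide along. Leave the stop with the black knob, the tape measure, the crate and the hammer alone.

Things in the scene. Friction and masses are not known exactly. Their poses are not given: they have to be found in the camera images.
- fence_mark (a point): Point on the fence's working face, at board level, midway between the two blue lines. x points level into the fence, square to its face; y along the fence, to the left when looking into it; z up. The blue lines run along x on the board, inner edges 38.5 mm either side of this point, painted, no height.
- jig: Fixed jig: grey board 300 x 380 mm, 12 mm thick, on the table, with an aluminium fence 40 mm thick across it, fence top 48 mm above the table. Origin: on the table, 100 mm before the fence face (at x = -100 mm from fence_mark), same axes. The open board reaches 230 mm before the fence face and 190 mm to either side.
- blank_center (a point): Centre (half-way up) of the rail blank: loose softwood block 140 x 45 x 45 mm, about 0.14 kg, lying on the jig's board roughly along the fence and clear of it. x runs along its length towards the blue end (at the start roughly the jig's +y, within 25 degrees), z up. Grip it across its 45 mm width (y).
- blank_blue_end (a point): Centre of the blank's blue end face, 70 mm from its centre along its x. The last 20 mm of this end is painted blue all round.
- guide_knob (a point): Centre of the red knob: upright, round, 28 mm diameter, 26 mm tall, centre 107 mm above the table while the pin is in; rises with the plunger. Below it an 18 mm wide brass sleeve (top at 92 mm) on a grey carriage astride the fence, 60 mm along the fence, top at 74 mm, fixed, left or right of the blue lines, 115 to 145 mm from their middle. Its drill bush block juts 22 mm before the fence.
- guide_plunger (a joint): Pull of the red-knobbed plunger, m: 0 = pin seated 10 mm deep in its hole, 0.018 = fully back, at its stop. Straight up. A spring pulls it down with about 7 N at 0 and 12 N fully back, so that it snaps in when let go; the knob must be gripped firmly (about 40 N).
- stop_knob (a point): Centre of the black knob of the length stop's plunger, same sizes, on a like carriage on the other side of the blue lines. To be left alone.
- stop_plunger (a joint): Pull of the black-knobbed plunger, m, 0 to 0.018. Must stay in.
- tape: Yellow and black tape measure 70 x 35 x 60 mm on the table left of the jig; origin under its centre.
- crate: Small slatted wooden crate 120 x 180 x 70 mm on the table right of the jig; origin under its centre.
- hammer: Hammer lying on the table left of the jig, about 0.3 m long, handle to its -x.
Things that resemble listed ones, but are neither listed nor needed, are in the scene too. Leave any green or yellow look-alike of the part that bears blank_center alone.

How it is judged:
By the outcome, as a careful person would: the job done as asked, in the order asked, and still so for the second after the job is handed in, while the arm keeps its last pose, push and grip.
It also fails if it takes over 48 s, if anything falls off the work surface, if the arm or the gripper's body presses on something with over 40 N, if the wrist force passes 120 N, or if a joint passes its speed limit or range.

## Working session

There is one attempt and no reset: what is moved stays moved. The work goes in short steps, Python scripts to look and compute and a tool call to move; the robot and the scene stay as the last step left them, time stands still between calls to the robot, and variables do not carry over. Pictures are saved under pics/ and viewed, at most 10 in all, crops included, and the job is handed in when it is done.

Besides the shell and the picture viewer there is one more tool, called after "Emit:" by a JSON object that holds its "op" and its "data", one argument or row to a line. arm_command: Moves the arm, as the interface text tells. Its arguments: {"type":"object","properties":{"moves":{"type":"string"}},"required":["moves"]}

```bash
mkdir -p pics
cat > h.py <<'E'
from bench import arm
import numpy as np, cv2, pickle
def snap(n,f):
    c=arm.camera(n); cv2.imwrite(f'pics/{f}.png',c['frame']); pickle.dump(c,open(f'{f}.pkl','wb')); return c
def load(f): return pickle.load(open(f'{f}.pkl','rb'))
def ray(c,uv):
    p=cv2.undistortPoints(np.array([[uv]],float),np.array(c['mtx']),np.array(c['dist']))[0,0]
    return np.array(c['origin']),np.array(c['rotation'])@np.array([p[0],-p[1],-1])
def onz(c,uv,z):
    o,d=ray(c,uv); return o+d*(z-o[2])/d[2]
def proj(c,P):
    R=np.array(c['rotation']);q=R.T@(np.array(P,float)-c['origin'])
    return cv2.projectPoints(np.array([[q[0],-q[1],-q[2]]]),np.zeros(3),np.zeros(3),np.array(c['mtx']),np.array(c['dist']))[0][0,0]
E
python3 - <<'E'
from h import *
a=snap('top','top0'); b=snap('scene','scene0')
print(arm.get_obs(),arm.grip_point_offset)
print(a['origin'],a['rotation'])
E
```

```text
{'time_s': 0.1, 'q': array([ 1.22180848,  0.33381101,  0.03984482,  1.46616844, -0.01338463,
        1.34333353, -0.05850053]), 'qvel': array([ 3.59506841e-04,  1.80242151e-04,  1.33215304e-03, -1.64424704e-03,
       -3.81115933e-05, -4.40007974e-04,  1.38979545e-03]), 'joint_torque': array([ 4.71028427e-03, -6.60022616e+01,  1.37112156e+00, -4.06477547e+01,
        1.71857810e-02,  9.02810949e-03, -2.88420449e-05]), 'ee_pos': array([ 160.5629413 , -629.4254096 ,  230.53576915]), 'tcp_rot': array([-3.11570332e+00, -3.91191286e-01,  4.42002163e-04]), 'contact_force': array([-0.09058214,  0.45624656,  0.15158442]), 'ft_torque': array([0.04623943, 0.01006389, 0.0178557 ]), 'gripper_force': 0.0, 'grip_width': 85.21558684125732} 18.700000000000003
[ 279.09534443   54.53152257 1397.76096244] [ 0.13123708 -0.10621383 -1.59264517]
```

View pics/top0.png

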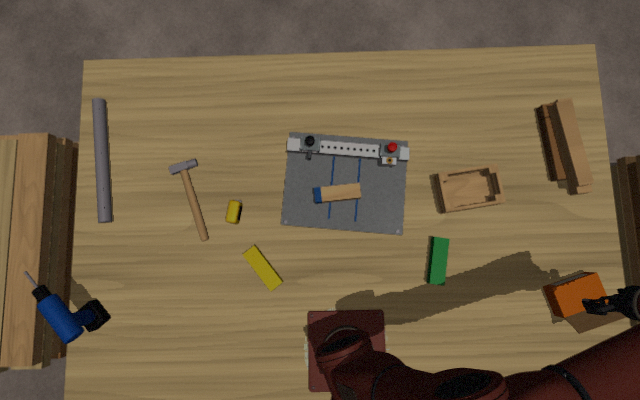

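View pics/scene0.png

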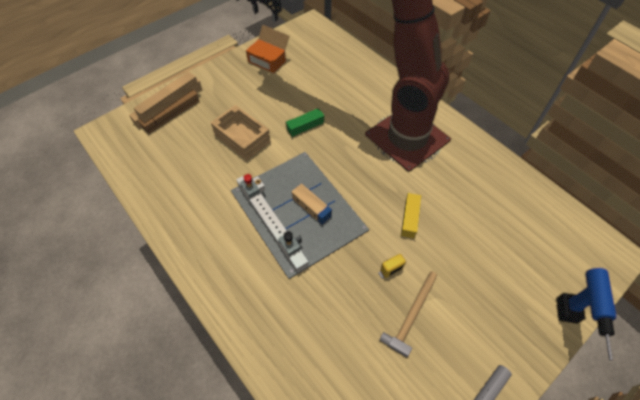

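Top view: the jig is at (345,185) with the fence along row ~148. The red knob is at (392,147), the black one at (310,141). The blank spans (318,195) (blue end) to (360,190). Next I'll get coarse positions.

```bash
sed -i "s/np.array(c\['rotation'\])/cv2.Rodrigues(np.array(c['rotation'],float))[0]/" h.py
python3 - <<'E'
from h import *
c=load('top0')
for n,uv,z in [('red',(392,147),120),('black',(310,141),120),('blueend',(316,195),57),('farend',(361,190),57),('boardL',(281,224),12),('boardR',(403,234),12),('fl1',(334,156),12),('fl2',(330,219),12),('fr1',(360,158),12),('fr2',(355,221),12),('base',(345,350),20)]:
    print(n,onz(c,uv,z).round())
s=load('scene0'); print(proj(s,onz(c,(392,147),120)))
w=snap('wrist','w0'); o=arm.get_obs()
R=cv2.Rodrigues(o['tcp_rot'])[0]; print(R.round(3)); Rw=cv2.Rodrigues(w['rotation'])[0]
print('cam in tcp',R.T@(w['origin']-o['ee_pos']),(R.T@Rw).round(3),w['mtx'])
E
```

```text
red [ 590. -151.  120.]
black [615.  89. 120.]
blueend [462.  76.  57.]
farend [474. -61.  57.]
boardL [380. 188.  12.]
boardR [ 339. -189.   12.]
fl1 [592.  17.  12.]
fl2 [392.  35.  12.]
fr1 [583. -66.  12.]
fr2 [383. -42.  12.]
base [ 2.  2. 20.]
[247.44024375 175.44270703]
[[ 0.969  0.247 -0.   ]
 [ 0.247 -0.969  0.001]
 [-0.    -0.001 -1.   ]]
cam in tcp [  72.06574175   -0.28781623 -142.13260978] [[-0.     0.96   0.28 ]
 [ 1.    -0.     0.001]
 [ 0.001  0.28  -0.96 ]] [[294.07285753   0.         323.87880729]
 [  0.         294.07285753 197.99742112]
 [  0.           0.           1.        ]]
```

Emit:
{"op": "arm_command", "data": {
  "moves": "0 0 1 1.4 0.7 0.3 1; 0 0 2 2.8 1.4 0.6 1; 0 0 3 4.2 2.1 0.9 1; 0 0 4 5.6 2.8 1.2 1; 0 0 5 7 3.5 1.5 1"
}}

```text
time_s: 0.57
ee_pos: [337.0, -541.1, 269.0]
tcp_rot: [-2.906, -1.192, 0.0]
contact_force: [0.9, -1.5, 0.6]
grip_width: 85.2
gripper_force: 0.0
```

Emit:
{"op": "arm_command", "data": {
  "moves": "0 0 1 1 1.2 0.2 1; 0 0 2 2 2.4 0.4 1; 0 0 3 3 3.6 0.6 1; 0 0 4 4 4.8 0.8 1; 0 0 5 5 6.0 1 1"
}}

```text
time_s: 0.98
ee_pos: [461.5, -390.6, 293.9]
tcp_rot: [-2.499, -1.904, 0.0]
contact_force: [0.5, -1.3, -0.7]
grip_width: 85.3
gripper_force: 0.0
```

Emit:
{"op": "arm_command", "data": {
  "moves": "0 0 0.7 0.4 1.5 0 1; 0 0 1.4 0.8 3 0 1; 0 0 2.1 1.2 4.5 0 1; 0 0 2.8 1.6 6 0 1; 0 0 3.5 2 7.6 0 1"
}}

```text
time_s: 1.4
ee_pos: [510.6, -200.9, 293.6]
tcp_rot: [-2.113, -2.325, 0.001]
contact_force: [0.9, -0.0, -0.4]
grip_width: 85.3
gripper_force: 0.0
```

Emit:
{"op": "arm_command", "data": {
  "moves": "0 0 0 0 1.6 0 1; 0 0 0 0 3.2 0 1; 0 0 0 0 4.8 0 1; 0 0 0 0 6.4 0 1; 0 0 0 0 8 0 1"
}}

```text
time_s: 1.82
ee_pos: [510.1, -0.5, 293.8]
tcp_rot: [2.116, 2.322, -0.0]
contact_force: [1.1, 0.1, 0.3]
grip_width: 85.2
gripper_force: 0.0
```

Run:
```python
from h import *
c=snap('wrist','w1'); o=arm.get_obs(); R=cv2.Rodrigues(o['tcp_rot'])[0]; print(o['q'].round(2),np.degrees(np.arctan2(R[1,1],R[0,1])))
```

```text
[ 0.51  0.06 -0.63  1.67  0.03  1.42 -0.02] 5.858405599404164
```

View pics/w1.png

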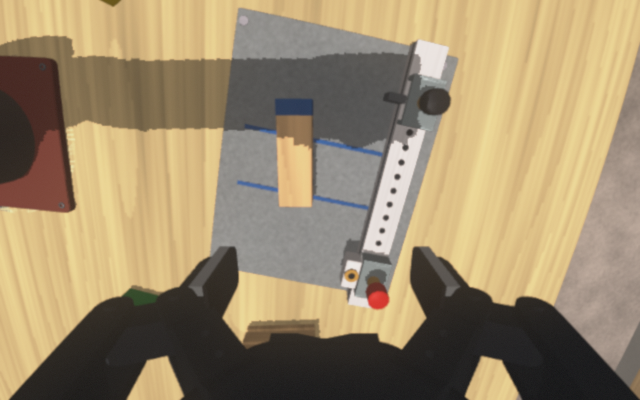

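Wrist view: the blank's top face spans (275,98) to (313,207), blue end up. Blue lines run from (245,126) to (382,155) and (238,183) to (368,208). Red knob at (377,297), black knob at (434,101). Next I'll refine with masks.

Run:
```python
from h import *
c=load('w1'); f=c['frame']; hsv=cv2.cvtColor(f,cv2.COLOR_BGR2HSV)
blue=cv2.inRange(hsv,(100,110,40),(125,255,255)); 
wood=cv2.inRange(hsv,(8,50,60),(25,255,255))
roi=np.zeros_like(blue); roi[85:215,232:392]=255
roiw=np.zeros_like(blue); roiw[90:215,262:325]=255
blue&=roi; wood&=roiw
n,l,st,ce=cv2.connectedComponentsWithStats(blue)
for i in range(1,n):
    if st[i,4]>25: 
        p=np.argwhere(l==i)[:,::-1].astype(float); w=np.array([onz(c,q,12) for q in p])[:,:2]
        v=cv2.fitLine(w.astype(np.float32),cv2.DIST_L2,0,.01,.01).ravel()
        t=(w-v[2:])@v[:2]; print(st[i],'ang',np.degrees(np.arctan2(v[1],v[0])),'ends',(v[2:]+v[:2]*t.min()).round(1),(v[2:]+v[:2]*t.max()).round(1))
n,l,st,ce=cv2.connectedComponentsWithStats(blue|0)
bl=np.zeros_like(blue); i=1+np.argmax(st[1:,4]); bl[l==i]=255
m=cv2.morphologyEx(wood|bl,cv2.MORPH_OPEN,np.ones((5,5))); m=cv2.morphologyEx(m,cv2.MORPH_CLOSE,np.ones((9,9)))
k=max(cv2.findContours(m,0,1)[0],key=cv2.contourArea)[:,0]
W=np.array([onz(c,q,57)[:2] for q in k],np.float32); r=cv2.minAreaRect(W); print('blank',r, cv2.boxPoints(r).round(1).tolist())
red=cv2.inRange(hsv,(0,150,80),(8,255,255))|cv2.inRange(hsv,(172,150,80),(180,255,255)); red[:260]=0; red[:,:340]=0;red[:,400:]=0
q=max(cv2.findContours(red,0,1)[0],key=cv2.contourArea); print('red bb',cv2.boundingRect(q),cv2.minEnclosingCircle(q))
e,_=cv2.minEnclosingCircle(q); print(onz(c,e,112))
v=f.copy(); cv2.drawContours(v,[k[:,None]],0,(0,255,0),1); v[blue>0]=(255,0,255); v[red>0]=(255,255,0)
cv2.imwrite('pics/m1.png',cv2.resize(v[80:310,220:460],None,fx=2.5,fy=2.5))
```

```text
[276 100  36  14 478] ang 4.750938 ends [437.8  73.8] [485.9  77.8]
[260 129  16   4  40] ang -3.3915036 ends [416.6  40.4] [438.   39.1]
[315 140  67  16 191] ang -6.340139 ends [495.3  32.4] [591.8  21.7]
[238 181  39  10  97] ang -6.2547383 ends [386.6 -38.9] [443.6 -45.2]
[314 196  53  13 121] ang -6.538795 ends [500.6 -51.6] [581.  -60.8]
blank ((471.0646057128906, 13.815082550048828), (46.305946350097656, 138.54527282714844), 4.684360980987549) [[442.29998779296875, 81.0], [453.6000061035156, -57.099998474121094], [499.79998779296875, -53.29999923706055], [488.5, 84.69999694824219]]
red bb (368, 285, 21, 24) ((377.532958984375, 296.6318664550781), 11.904571533203125)
[ 593.72515277 -147.71528797  112.        ]
```

View pics/m1.png

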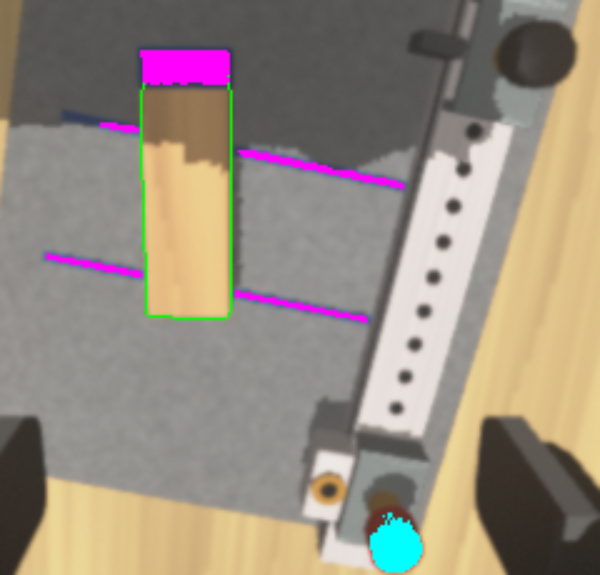

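Emit:
{"op": "arm_command", "data": {
  "moves": "0 0 -0.2 -0.31 0.1 -1.55 1; 0 0 -0.2 -0.62 0.2 -3.1 1; 0 0 -0.2 -0.93 0.3 -4.65 1; 0 0 -0.2 -1.24 0.45 -6.2 1; 0 0 -0.2 -1.56 0.57 -7.7 1"
}}

```text
time_s: 2.28
ee_pos: [470.8, 11.8, 99.6]
tcp_rot: [2.14, 2.3, -0.0]
contact_force: [0.9, -0.6, -0.5]
grip_width: 85.4
gripper_force: 0.0
```

Run:
```python
from h import *
c=snap('wrist','w2'); o=arm.get_obs(); print(o['ee_pos'])
f=c['frame']; hsv=cv2.cvtColor(f,cv2.COLOR_BGR2HSV)
for z in(57,): print([proj(c,(x,y,z)).round() for x,y in [(442.3,81),(453.6,-57),(499.8,-53.3),(488.5,84.7)]])
```

```text
[465.20847616  12.0728285   92.86370012]
[array([284., 114.]), array([293., 308.]), array([355., 308.]), array([360., 113.])]
```

View pics/w2.png

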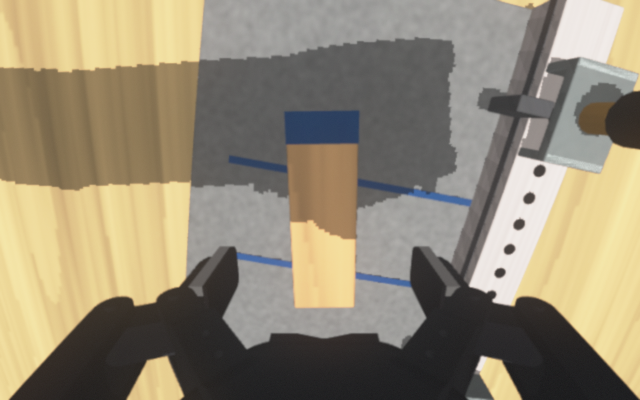

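Picture agrees with prediction: blank corners at (285,112), (360,111), (294,308) and (354,308), centred between the fingers. Descending.

Emit:
{"op": "arm_command", "data": {
  "moves": "0 0 0 0 0 -1 1; 0 0 0 0 0 -2 1; 0 0 0 0 0 -2.8 1; 0 0 0 0 0 -3.1 1; 0 0 0 0 0 -3.1 1"
}}

```text
time_s: 2.75
ee_pos: [471.0, 11.7, 23.1]
tcp_rot: [-2.139, -2.298, 0.002]
contact_force: [0.0, 0.5, 0.5]
grip_width: 85.6
gripper_force: 0.0
```

Emit:
{"op": "arm_command", "data": {
  "moves": "0 0 0 0 0 0 -0.7; 0 0 0 0 0 0 -0.7; 0 0 0 0 0 0 -0.7; 0 0 0 0 0 0 -0.7; 0 0 0 0 0 0 -0.7"
}}

```text
time_s: 3.17
ee_pos: [472.8, 11.8, 25.2]
tcp_rot: [2.139, 2.298, 0.002]
contact_force: [-0.9, -0.5, 6.3]
grip_width: 43.9
gripper_force: 61.8
```

Emit:
{"op": "arm_command", "data": {
  "moves": "0 0 0 0 0 0.6 -0.7; 0 0 -1.1 0 0 1 -0.7; 0 0 -2.2 0 0 1 -0.7; 0 0 -3.3 0 0 1 -0.7; 0 0 -4.4 0 0 1 -0.7"
}}

```text
time_s: 3.58
ee_pos: [472.1, 11.8, 49.7]
tcp_rot: [2.613, 1.742, 0.002]
contact_force: [0.5, -0.2, -0.8]
grip_width: 44.1
gripper_force: 61.4
```

Emit:
{"op": "arm_command", "data": {
  "moves": "0 0 -1.1 0 0 0 -0.7; 0 0 -2.2 0 0 0 -0.7; 0 0 -3.3 0 0 0 -0.7; 0 0 -4.4 0 0 0 -0.7; 0 0 -5.5 0 0 0 -0.7"
}}

```text
time_s: 4.0
ee_pos: [472.0, 11.9, 49.5]
tcp_rot: [3.001, 0.928, 0.001]
contact_force: [0.3, -0.4, -1.5]
grip_width: 44.1
gripper_force: 61.5
```

Emit:
{"op": "arm_command", "data": {
  "moves": "0 0 -1.1 0 0 0 -0.7; 0 0 -2.2 0 0 0 -0.7; 0 0 -3.3 0.2 -0.1 0 -0.7; 0 0 -4.4 0.4 -0.3 0 -0.7; 0 0 -5.5 0.6 -0.5 0 -0.7"
}}

```text
time_s: 4.42
ee_pos: [487.2, -0.6, 49.6]
tcp_rot: [3.141, 0.039, 0.002]
contact_force: [0.2, 0.3, -0.9]
grip_width: 44.4
gripper_force: 61.5
```

Emit:
{"op": "arm_command", "data": {
  "moves": "0 0 -1 0.1 -0.2 0 -0.7; 0 0 -1.45 0.2 -0.4 0 -0.7; 0 0 -1.45 0.2 -0.4 0 -0.7;0 0 -1.45 0.2 -0.4 0 -0.7"
}}

```text
time_s: 4.75
ee_pos: [491.8, -10.6, 49.3]
tcp_rot: [-3.136, 0.189, -0.001]
contact_force: [-0.5, 0.5, -0.6]
grip_width: 44.2
gripper_force: 61.5
```

Run:
```python
from h import *
c=snap('wrist','w3'); o=arm.get_obs(); R=cv2.Rodrigues(o['tcp_rot'])[0]; print(o['ee_pos'],np.degrees(np.arctan2(R[1,0],R[0,0])),R[:,2],o['q'].round(2))
```

```text
[491.67443517 -10.29661022  49.14754683] -6.86941430762602 [ 4.04129958e-04  1.13771248e-04 -9.99999912e-01] [ 0.29  0.22 -0.39  2.02  0.11  0.91 -1.85]
```

View pics/w3.png

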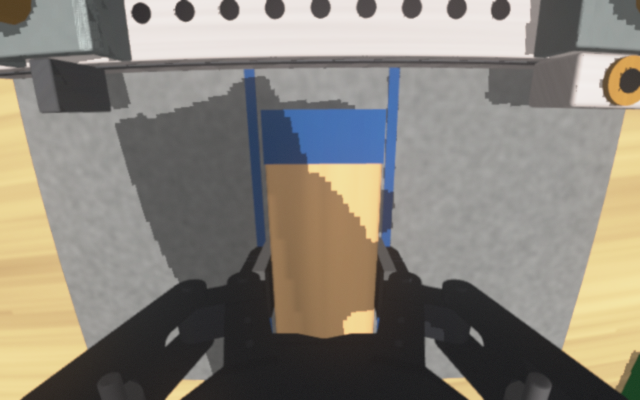

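The blank is held with its blue end toward the fence at (262..385, row 110), between the lines at columns ~255 and ~393. The fence foot is at row ~68. Measuring the remaining offset.

```bash
cat > meas.py <<'E'
from h import *
def lines(c,rows,top):
    g=cv2.cvtColor(c['frame'],cv2.COLOR_BGR2HSV); b=cv2.inRange(g,(100,110,40),(125,255,255))
    L=[];Rr=[]
    for r in rows:
        x=np.where(b[r,235:262])[0]+235
        if len(x): L.append(onz(c,(x.mean(),r),12)[:2])
        x=np.where(b[r,386:405])[0]+386
        if len(x): Rr.append(onz(c,(x.mean(),r),12)[:2])
    for n,p in(('L',L),('R',Rr)):
        v=cv2.fitLine(np.array(p,np.float32),cv2.DIST_HUBER,0,.01,.01).ravel(); print(n,'ang',np.degrees(np.arctan(v[1]/v[0])).round(2),v[2:],'lat',v[2:]@[.1115,.9938],len(p))
    return b
E
python3 - <<'E'
from meas import *
c=load('w3'); b=lines(c,range(72,106),81)
# blank sides: wood+blue between rows
f=c['frame']; T=81
for r in (115,130,145,155): 
    x=np.where(b[r,258:392])[0]+258; print(r,x.min(),x.max(),[ (onz(c,(u,r),T)[:2]@[.1115,.9938]).round(1) for u in (x.min()-.5,x.max()+.5)])
for u in (280,300,320,340,360,375):
    y=np.where(b[85:170,u])[0]+85; p=onz(c,(u,y.min()-.5),T); 
    gr=f[55:85,u].astype(int).sum(1); d=np.diff(gr); print(u,y.min(),y.max(),p[:2].round(1),'x\'',(p[:2]@[.9938,-.1115]).round(1),'fence prof',gr[3:].tolist() if u in(320,) else '')
for r in (64,66,68,70): print(r,[(onz(c,(u,r),12)[:2]@[.9938,-.1115]).round(1) for u in (270,320,370)])
E
python3 -c "
import cv2;f=cv2.imread('pics/w3.png')[45:175,225:420];cv2.imwrite('pics/m3.png',cv2.resize(f,None,fx=4,fy=4,interpolation=0))"
```

```text
L ang -7.01 [580.609     22.674833] lat 87.27215381126405 27
R ang -5.53 [571.0967  -59.84961] lat 4.19873798828125 34
115 262 391 [np.float64(67.1), np.float64(19.8)]
130 263 391 [np.float64(67.1), np.float64(19.5)]
145 264 391 [np.float64(67.0), np.float64(19.2)]
155 258 391 [np.float64(69.6), np.float64(19.0)]
280 111 162 [566.   -2.8] x' 562.8 fence prof 
300 110 161 [565.4 -10.1] x' 563.0 fence prof 
320 110 162 [564.5 -17.3] x' 563.0 fence prof [342, 342, 329, 261, 218, 255, 319, 339, 342, 385, 457, 480, 482, 482, 484, 481, 488, 487, 487, 489, 488, 485, 487, 482, 479, 473, 468]
340 109 162 [564.  -24.5] x' 563.2 fence prof 
360 110 162 [562.8 -31.6] x' 562.8 fence prof 
375 110 161 [562.2 -37. ] x' 562.8 fence prof 
64 [np.float64(589.0), np.float64(588.7), np.float64(588.5)]
66 [np.float64(588.0), np.float64(587.6), np.float64(587.4)]
68 [np.float64(586.9), np.float64(586.5), np.float64(586.4)]
70 [np.float64(585.8), np.float64(585.5), np.float64(585.3)]
```

View pics/m3.png

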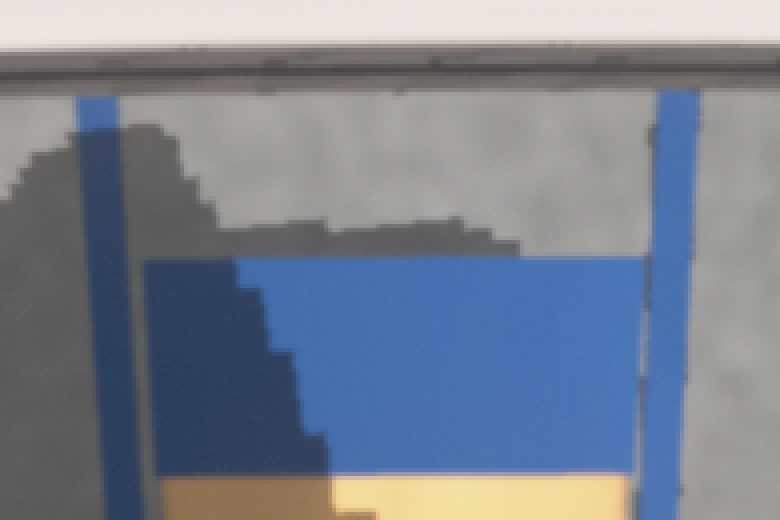

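Emit:
{"op": "arm_command", "data": {
  "moves": "0 0 0 0.4 0 -0.3 -0.7; 0 0 0 0.72 -0.03 -0.7 -0.7; 0 0 0 0.72 -0.03 -0.95 -0.7; 0 0 0 0.72 -0.03 -0.97 -0.7; 0 0 0 0.72 -0.03 -0.97 -0.7"
}}

```text
time_s: 5.22
ee_pos: [509.9, -10.9, 24.8]
tcp_rot: [-3.136, 0.189, -0.001]
contact_force: [1.2, 0.1, 0.2]
grip_width: 44.7
gripper_force: 62.6
```

Emit:
{"op": "arm_command", "data": {
  "moves": "0 0 0 0.05 -0.01 0 -0.7; 0 0 0 0.1 -0.01 0 -0.7; 0 0 0 0.15 -0.02 0 -0.7; 0 0 0 0.2 -0.02 0 -0.7; 0 0 0 0.2 -0.02 0 -0.7"
}}

```text
time_s: 5.63
ee_pos: [514.8, -11.8, 24.8]
tcp_rot: [3.136, -0.191, 0.0]
contact_force: [-1.8, 0.6, 4.6]
grip_width: 44.0
gripper_force: 63.2
```

Emit:
{"op": "arm_command", "data": {
  "moves": "0 0 0 0.02 0 0 -0.7; 0 0 0 0.04 0 0 -0.7; 0 0 0 0.06 -0.01 0 -0.7; 0 0 0 0.06 -0.01 0 -0.7"
}}

```text
time_s: 5.97
ee_pos: [515.6, -11.8, 24.7]
tcp_rot: [3.136, -0.191, -0.002]
contact_force: [-5.3, 1.4, 8.3]
grip_width: 44.6
gripper_force: 63.7
```

Run:
```python
from h import *
c=snap('wrist','w4'); o=arm.get_obs(); print(o['ee_pos'],o['contact_force'],o['ft_torque'])
cv2.imwrite('pics/m4.png',cv2.resize(c['frame'][30:180,210:430],None,fx=3.5,fy=3.5,interpolation=0))
```

```text
[515.64552796 -11.85445016  24.74581654] [-5.20764216  1.35229999  8.42795214] [ 0.00264451  0.82150496 -0.04205966]
```

View pics/m4.png

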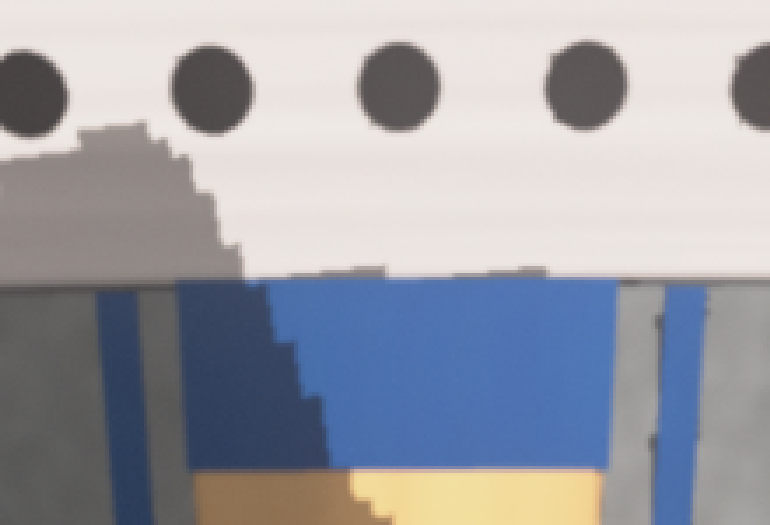

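The blue end appears flush with the fence (row ~278 in the crop), between the lines. A little more push to confirm contact.

Emit:
{"op": "arm_command", "data": {
  "moves": "0 0 0 0.03 0 0 -0.7; 0 0 0 0.06 -0.01 0 -0.7; 0 0 0 0.06 -0.01 0 -0.7"
}}

```text
time_s: 6.27
ee_pos: [515.6, -11.9, 24.7]
tcp_rot: [3.135, -0.191, -0.006]
contact_force: [-13.7, 0.9, 16.1]
grip_width: 44.0
gripper_force: 64.5
```

Emit:
{"op": "arm_command", "data": {
  "moves": "0 0 0 -0.03 0 0 -0.7; 0 0 0 -0.03 0 0.01 -0.5; 0 0 0 -0.03 0 0.01 0; 0 0 0 -0.03 0 0.01 0.6; 0 0 0 -0.03 0 0.01 0.6"
}}

```text
time_s: 6.68
ee_pos: [517.0, -12.4, 24.7]
tcp_rot: [-3.136, 0.191, -0.0]
contact_force: [1.2, 0.5, -0.1]
grip_width: 66.8
gripper_force: 0.0
```

Emit:
{"op": "arm_command", "data": {
  "moves": "0 0 0 -0.03 0 0.4 0.6; 0 0 0 -0.03 0 1.6 0.6; 0 0 0 -0.03 0 3.2 0.6; 0 0 0 -0.8 0 4.8 0.6; 0 0 0 -1.6 0 6.2 0.6"
}}

```text
time_s: 7.1
ee_pos: [477.7, -11.9, 181.1]
tcp_rot: [-3.135, 0.191, -0.002]
contact_force: [0.4, -0.7, 0.7]
grip_width: 68.5
gripper_force: 0.0
```

Run:
```python
from h import *
c=snap('wrist','w5'); o=arm.get_obs(); print(o['ee_pos'],o['grip_width'],o['contact_force'],o['q'].round(2))
```

```text
[477.39119165 -11.73029241 188.15582359] 68.19470618417645 [2.02748322 0.66332867 5.39348059] [ 0.32  0.03 -0.4   1.92  0.01  1.19 -1.77]
```

View pics/w5.png

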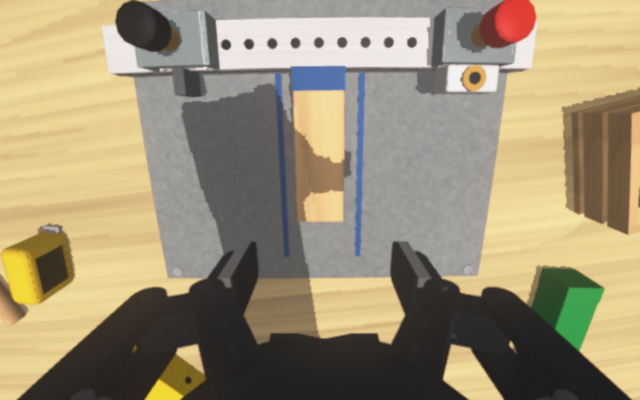

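The blank lies against the fence, square between the lines: blue end at (318,67), lines at columns ~282 and ~360. Red knob at (508,20). Next I move so that the camera is over the red knob.

Emit:
{"op": "arm_command", "data": {
  "moves": "0 0 0 0.5 -1 0.1 1; 0 0 0 1 -2 0.2 1; 0 0 0 1.5 -3 0.3 1; 0 0 0 2 -4.2 0.3 1; 0 0 0 2.5 -5.2 0.3 1"
}}

```text
time_s: 7.57
ee_pos: [540.6, -144.5, 187.1]
tcp_rot: [3.135, -0.192, 0.002]
contact_force: [-0.7, 0.2, 0.3]
grip_width: 85.2
gripper_force: 0.0
```

Emit:
{"op": "arm_command", "data": {
  "moves": "0 0 0 0 0 0 1; 0 0 0 0 0 0 1; 0 0 0 0 0 0 1"
}}

```text
time_s: 7.82
ee_pos: [540.0, -141.6, 186.3]
tcp_rot: [-3.135, 0.191, 0.0]
contact_force: [0.3, 0.7, -0.1]
grip_width: 85.8
gripper_force: 0.0
```

Run:
```python
from h import *
c=snap('wrist','w6'); o=arm.get_obs(); print(o['ee_pos'],o['grip_width'],c['origin'])
def red(c,roi=None):
    hsv=cv2.cvtColor(c['frame'],cv2.COLOR_BGR2HSV); m=cv2.inRange(hsv,(0,150,60),(8,255,255))|cv2.inRange(hsv,(172,150,60),(180,255,255))
    if roi: z=np.zeros_like(m); z[roi[1]:roi[3],roi[0]:roi[2]]=255; m&=z
    q=max(cv2.findContours(m,0,1)[0],key=cv2.contourArea); return cv2.boundingRect(q),cv2.minEnclosingCircle(q),cv2.contourArea(q)
r=red(c); print(r)
for z in (107,120): print(onz(c,r[1][0],z))
r5=red(load('w5'));r1=red(load('w1'),(340,260,400,320)); print(r5,r1)
print('w5 @107',onz(load('w5'),r5[1][0],107),'w1 @107',onz(load('w1'),r1[1][0],107))
# blank check
w=load('w5'); hsv=cv2.cvtColor(w['frame'],cv2.COLOR_BGR2HSV)
m=cv2.inRange(hsv,(100,110,40),(125,255,255))|cv2.inRange(hsv,(8,50,60),(25,255,255)); t=np.zeros_like(m); t[60:226,288:350]=255; m&=t
m=cv2.morphologyEx(m,cv2.MORPH_OPEN,np.ones((5,5)))
k=max(cv2.findContours(m,0,1)[0],key=cv2.contourArea)[:,0]
rr=cv2.minAreaRect(np.array([onz(w,q,57)[:2] for q in k],np.float32)); b=cv2.boxPoints(rr); print(rr,(b@[.9938,-.1115]).round(1),(b@[.1115,.9938]).round(1))
```

```text
[ 539.96031331 -141.17778292  186.39951325] 85.40672654995122 [ 611.40636366 -149.894891    328.59248047]
((307, 119, 38, 40), ((325.6697082519531, 138.39697265625), 19.741147994995117), 1085.0)
[ 592.8944563  -148.60578161  107.        ]
[ 593.98048049 -148.68140882  120.        ]
((493, 0, 43, 43), ((514.6666870117188, 19.58333396911621), 23.69153594970703), 1394.5) ((368, 285, 21, 24), ((377.532958984375, 296.6318664550781), 11.904571533203125), 322.5)
w5 @107 [ 595.62606247 -155.2461356   107.        ] w1 @107 [ 595.10288354 -151.08787693  107.        ]
((508.80340576171875, -10.610891342163086), (46.59441375732422, 119.39505767822266), 83.7841796875) [447.2 566.6 566.5 447.1] [22.7 23.1 69.7 69.3]
```

Emit:
{"op": "arm_command", "data": {
  "moves": "0 0 0 1.1 -0.15 0 1; 0 0 0 2.15 -0.3 0 1; 0 0 0 2.15 -0.3 -1 1; 0 0 0 2.15 -0.3 -2 1; 0 0 0 2.15 -0.3 -2.4 1"
}}

```text
time_s: 8.28
ee_pos: [592.4, -148.0, 123.2]
tcp_rot: [-3.135, 0.188, 0.006]
contact_force: [-0.4, -0.3, -0.5]
grip_width: 85.3
gripper_force: 0.0
```

Emit:
{"op": "arm_command", "data": {
  "moves": "0 0 0 0 0 -0.7 1; 0 0 0 0 0 -1.3 1; 0 0 0 0 0 -1.4 1; 0 0 0 0 0 -1.4 1"
}}

```text
time_s: 8.62
ee_pos: [593.1, -149.0, 90.9]
tcp_rot: [-3.135, 0.19, 0.002]
contact_force: [1.0, -0.2, 0.1]
grip_width: 85.4
gripper_force: 0.0
```

Run:
```python
from h import *
c=snap('wrist','w7'); o=arm.get_obs(); print(o['ee_pos'],o['contact_force'],o['q'].round(2))
```

```text
[ 593.85722191 -149.27453359   91.90785295] [-0.00342936  0.35634863  0.22300885] [ 0.4   0.38 -0.28  1.71  0.12  1.07 -1.61]
```

View pics/w7.png

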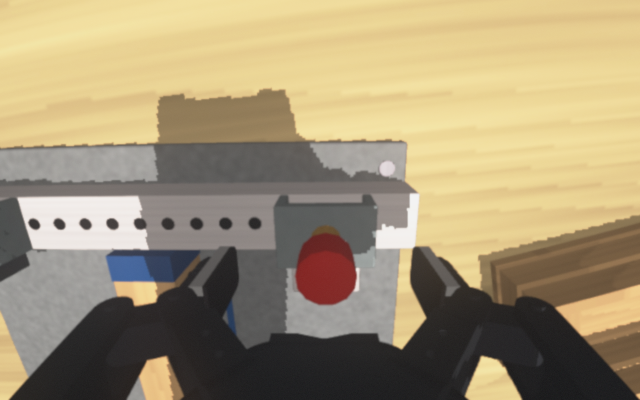

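The knob (326,270) is centred between the finger pads (~235 and ~415). Gripping it.

Emit:
{"op": "arm_command", "data": {
  "moves": "0 0 0 0 0 0 -1; 0 0 0 0 0 0 -1; 0 0 0 0 0 0 -1; 0 0 0 0 0 0 -1; 0 0 0 0 0 0 -1"
}}

```text
time_s: 9.08
ee_pos: [594.1, -149.9, 91.6]
tcp_rot: [3.136, -0.192, 0.001]
contact_force: [-2.6, -0.1, 17.7]
grip_width: 26.4
gripper_force: 58.8
```

Emit:
{"op": "arm_command", "data": {
  "moves": "0 0 0 0 0 0 -1; 0 0 0 0 0 0.15 -1; 0 0 0 0 0 0.3 -1; 0 0 0 0 0 0.45 -1; 0 0 0 0 0 0.6 -1"
}}

```text
time_s: 9.5
ee_pos: [593.9, -149.9, 105.4]
tcp_rot: [-3.136, 0.192, 0.0]
contact_force: [6.2, -1.6, -11.3]
grip_width: 25.6
gripper_force: 59.6
```

Emit:
{"op": "arm_command", "data": {
  "moves": "0 0 0 0 0 0.06 -1; 0 0 0 0 0 0.12 -1; 0 0 0 0 0 0.16 -1; 0 0 0 0 0 0.16 -1"
}}

```text
time_s: 9.83
ee_pos: [593.9, -149.9, 109.2]
tcp_rot: [-3.135, 0.192, 0.0]
contact_force: [5.8, -1.6, -12.2]
grip_width: 25.9
gripper_force: 59.6
```

Emit:
{"op": "arm_command", "data": {
  "moves": "0 0 0 0 0 0.03 -1; 0 0 0 0 0 0.06 -1; 0 0 0 0 0 0.06 -1"
}}

```text
time_s: 10.08
ee_pos: [593.8, -149.9, 110.0]
tcp_rot: [-3.135, 0.192, 0.001]
contact_force: [8.0, -1.3, -16.0]
grip_width: 26.1
gripper_force: 60.7
```

Emit:
{"op": "arm_command", "data": {
  "moves": "0 0 0 0 0 0.03 -1; 0 0 0 0 0 0.05 -1; 0 0 0 0 0 0.05 -1; 0 0 0 0 0 0.05 -1"
}}

```text
time_s: 10.42
ee_pos: [593.7, -149.9, 110.1]
tcp_rot: [-3.135, 0.191, 0.002]
contact_force: [11.6, -4.0, -25.2]
grip_width: 25.9
gripper_force: 60.8
```

Run:
```python
from h import *
w=snap('top','t9'); o=arm.get_obs(); print(o['ee_pos'],o['contact_force'],o['grip_width'])
c=snap('wrist','w9')
hsv=cv2.cvtColor(c['frame'],cv2.COLOR_BGR2HSV)
m=cv2.inRange(hsv,(0,150,60),(8,255,255))|cv2.inRange(hsv,(172,150,60),(180,255,255))
q=max(cv2.findContours(m,0,1)[0],key=cv2.contourArea);print(cv2.boundingRect(q))
a=load('w7'); hsv=cv2.cvtColor(a['frame'],cv2.COLOR_BGR2HSV)
m=cv2.inRange(hsv,(0,150,60),(8,255,255))|cv2.inRange(hsv,(172,150,60),(180,255,255))
q=max(cv2.findContours(m,0,1)[0],key=cv2.contourArea);print(cv2.boundingRect(q), c['origin']-a['origin'])
```

```text
[ 593.70762247 -149.86472489  110.12653254] [ 12.76842341  -2.88485853 -24.80329356] 25.783603738457458
(295, 235, 59, 69)
(296, 233, 60, 71) [ 0.49226329 -0.95109681 19.24277094]
```

```bash
python3 -c "
from bench import arm
print(arm.finish_job())"
```

```text
the job is handed in; nothing more can be done
None
```

The blank lies square between the blue lines with its blue end butted against the fence and has been let go. The red knob is gripped and held fully up at its stop, and the job was handed in at about 10.5 s.

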